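Hold the carry case open for the board tray

TASK

I have both hands full with a tray of circuit boards for the blue carry case. Swing its carry handle over to the back, off the lid, and press it down until it snaps into its rear stop; then raise the lid, which has an orange lip at its front, and hold it open at about 60 degrees, because it drops shut as soon as it is let go. Finish still holding the lid there, and leave the toy shell, the round pod and the phone on the bench where they are.

Things in the scene. Friction and masses are not known exactly. Their poses are not given: they have to be found in the camera images.
- case: Dark blue plastic carry case, 170 mm deep (x) by 260 mm wide (y), rim 142 mm high, fixed to the bench. Origin: centre of its underside on the bench; its z is up, its front looks along its own -x (roughly to the robot) and its hinge side is +x. Everything below given 'in the case frame' is relative to this.
- handle_pivot (a point): Middle of the carry handle's pivot axis, which runs along the case's y through its two sides; in the case frame at (0, 0, 112) mm.
- handle_bar (a point): Middle of the bar of the black U-shaped carry handle: a round bar along the case's y, 18 mm thick (21 mm over the rubber sleeve on its middle 130 mm), 290 mm long; its flat arms run outside the case's sides. In the case frame it moves on x = 128 sin(q), z = 112 + 128 cos(q) mm, q = joint handle_angle. Upright it stands in the lid's way; at the rear stop it lies behind the case.
- handle_angle (a joint): Carry handle (rad): 0 upright, positive leaning to the rear (away from the lip), rear stop at 1.70; starts at -0.3 to 0.2. It stays where it is left (about 1.5 N at the bar moves it). From 1.35 on sprung plungers resist with a few newtons at the bar; past about 1.6 it snaps in and stays seated at about 1.70.
- lid_hinge (a point): Middle of the lid's hinge axis, which runs along the case's y at the rear rim; in the case frame at (90, 0, 142) mm.
- lid_lip (a point): Grip point in the middle of the orange pull lip at the lid's front, 204 mm from the hinge axis and 4 mm above it when shut (case frame: -114, 0, 146 mm). The lip is a flat tongue 50 mm wide (y), 14 mm thick, 38 mm proud of the lid's front edge, free beside, below and in front. Its side faces can be pinched from above, fingers closing along the case's y; the lid then turns between the fingers.
- lid: Light grey lid, 180 mm deep by 268 mm wide, 10 mm thick with a 4 mm raised panel (top 155 mm above the bench when shut). Origin on the hinge axis; its x points from the lip to the hinge. About 0.4 kg; about 2 N at the lip raises it. No stay or spring: it falls shut when released.
- lid_angle (a joint): Opening angle of the lid (rad): 0 shut, 1.047 is 60 degrees open, end of travel 1.75.
- pink_shell: Bystander: pink half shell of a toy, an open dish 109 by 74 by 18 mm, lying flat; origin at the middle of its underside.
- purple_pod: Bystander: lilac round pod, 48 mm across and 46 mm high, standing upright; origin at the middle of its underside.
- phone: Bystander: white phone with a black screen, 147 by 71 by 9 mm, lying flat; origin at the middle of its underside.

How it is judged:
By the outcome, as a careful person would: the job done as asked, in the order asked, and still so for the second after the job is handed in, while the arm keeps its last pose, push and grip.
It also fails if it takes over 64 s, if anything falls off the work surface, if the arm or the gripper's body presses on something with over 40 N, if the wrist force passes 120 N, or if a joint passes its speed limit or range.

ROBOT

A 6-joint arm with a two-finger parallel gripper is mounted at the origin on the work surface. World frame = base frame: x ahead of the robot, y to its left, z up, the work surface at z = 0. Lengths are in m, angles in degrees, forces in N, time in s.
With the tool pointing down it reaches from about 0.35 to 0.975 m from the base axis. Payload 4.9 kg.
Tool frame: the origin (TCP) lies where the fingers leave the gripper's body, on its centre line; the fingertips stand 73 mm ahead of it and the grasp point (between the pads) lies 54 mm ahead of it; z points along the fingers, y is the line along which they close (so a half turn about z gives the same grasp; the last joint's range is limited). The gripper opens to 85 mm and grips with 20 to 120 N. Pads are 22 mm wide; open, the fingers measure 114 mm over their backs; the gripper's body (76 mm by 85 mm) begins 54 mm behind the grasp point. The pads swing forward as they close: fully open they stand 13 mm farther back than shut.
Start: joints at [-74.828, 3.019, 92.412, -0, 84.569, -6.818], TCP at [0.234, -0.58, 0.304] pointing down, gripper open.
Joint ranges: [-172.51, 172.51], [-57.92, 126.97], [3.15, 148.05], [-58.71, 238.71], [5.1, 150.11], [-179.66, 179.66]. Speed limits (degrees/s): [147.25, 147.25, 180, 180, 180, 180].

INTERFACE

Orientations are given as a 3x3 rotation matrix whose columns are the frame's x, y, z axes.
In Python, from cell import r, eyes, models gives the robot as it stands.
- The arm moves only by the tool jog_arm, never from a script. Its argument "increments" is a list of rows, each a list of 5 numbers: the opening, from -1 (shut) to 1 (fully open), then the shift along the tool's x, y, z in mm, then the turn about the tool's z in rad. In form: [[gripper, tx, ty, tz, spin], ...]. A call has 1 to 20 rows; each row shifts and turns the commanded pose from where the row before left it, along the tool's axes as they then stand; what a row does not reach is not made up. A row lasts 1/8 s, in which the tool goes at most 62.5 mm and 10.7 degrees, less where a joint would pass 70% of its speed; a pose out of reach is approached as far as the arm can. A call with a gripper value outside its range is refused whole. The fingers move at their own pace and stop on an object; "newtons" is the grip in N (left out, the last holds). Time passes only in rows, so rows that do not move let the fingers close. It gives the time, the measured TCP pose, the force, the opening and the grip force at its end, in the units of the state.
- r.sense(): the state, without advancing time (a new reading comes with each control period).
- eyes.snapshot(name): name is "side" or "top"; returns a dict with "color" (384x512x3 uint8, red, green, blue), "fovy" (degrees; the focal length in pixels is half the picture's height over the tangent of half this angle, whatever the lens; pixels are square), "cx", "cy" (the principal point, pixels), "world_from_camera" (4x4, takes a point from camera to world coordinates). Camera axes: x right, y down, z forward; pixel columns grow to the right and rows downward; lengths in m; the calibration is good to about 2 mm. A picture is of the moment at which its call begins. There is no depth.
- r.finish_job(): hands the job in; it is judged then, once.
Trained networks look in a picture, given as the dict that the camera call returned (one of the last four; its "shot" number tells which), for a name from the list of things; names that differ only in an ending like _2 or _b are one class to them, and where a whole thing is asked for, a point or a joint stands for the part that bears it (a point fixed in the world has none). Each returns a list of dicts, best first, with "score" (0 to 1); they miss things now and then, are a little off and sometimes report something else, mostly with a low value. They report only what shows in the picture. A call takes as long as a camera call.
- models.find_in(picture, query): "position" ([x, y, z] in m, in world coordinates, good to about 4 mm: the middle of the surface that is visible of it).
- models.cut_out(picture, query): "mask" (384x512 bool, what is visible of it).
- models.place_of(picture, query): "position" ([x, y, z] in m, in world coordinates, good to about 4 mm: a listed point, or the origin of a listed thing).
The state is a dict: "t": time; "q": joint angles; "dq": joint speeds; "tau": joint torques, N m; "eef_pos": TCP position; "ee_rot": TCP orientation; "ft_force": force on the tool from outside, world axes, zero at the start; "ft_torque": the same for the moment, N m; "opening": opening from 0.0 (shut) to 1.0 (fully open); "grip_force": force on a finger pad.
Only numpy, scipy, OpenCV 4.12 (cv2) and the standard library are available. Lean on these libraries where they do the work, as an engineer would, in place of code of your own. Each camera call takes 0.05 s, during which the arm holds its last target. There are 200 camera calls.

## Working session

There is one attempt and no reset: what is moved stays moved. The work goes in short steps, Python scripts to look and compute and a tool call to move; the robot and the scene stay as the last step left them, time stands still between calls to the robot, and variables do not carry over. Pictures are saved under pics/ and viewed, at most 10 in all, crops included, and the job is handed in when it is done.

Besides the shell and the picture viewer there is one more tool, called by a JSON object that holds its "name" and its "arguments". jog_arm: Moves the arm, as the interface text tells. Its arguments: {"type":"object","properties":{"increments":{"type":"array","items":{"type":"array","items":{"type":"number"}}},"newtons":{"type":"number"}},"required":["increments"]}

```bash
mkdir -p pics
python3 - <<'E'
from cell import r, eyes, models
import cv2, numpy as np
for n in ("side","top"):
    p=eyes.snapshot(n); cv2.imwrite(f"pics/{n}0.png",p["color"][:,:,::-1])
    print(n,p["fovy"],p["cx"],p["cy"],np.round(p["world_from_camera"],3).tolist())
    for q in ("case","handle_pivot","handle_bar","lid_hinge","lid_lip","pink_shell","purple_pod","phone"):
        print(q,[(np.round(d["position"],4).tolist(),round(d["score"],2)) for d in models.place_of(p,q)[:2]])
s=r.sense();print(s["t"],s["eef_pos"],np.round(s["ee_rot"],3).tolist(),s["ft_force"],s["opening"])
E
```

```text
side 54.89287829490894 259.5252596148811 198.7090237829546 [[-0.858, -0.364, 0.363, 0.222], [-0.513, 0.599, -0.614, 0.682], [0.006, -0.713, -0.701, 0.8], [0.0, 0.0, 0.0, 1.0]]
case [([0.5646, 0.083, 0.0014], 0.85)]
handle_pivot [([0.5627, 0.0834, 0.1115], 0.87), ([0.5545, 0.4792, 0.0023], 0.29)]
handle_bar [([0.5583, 0.0862, 0.2437], 0.76), ([0.6534, 0.0754, 0.1439], 0.24)]
lid_hinge [([0.654, 0.075, 0.1419], 0.62)]
lid_lip [([0.4528, 0.0934, 0.1441], 0.69)]
pink_shell [([0.561, 0.0884, 0.2438], 0.64), ([0.5755, -0.1651, 0.0012], 0.53)]
purple_pod [([0.5797, 0.3211, 0.0005], 0.74)]
phone []
top 55.61427709169132 257.08216735580066 200.31996978106812 [[-0.028, -0.994, 0.107, 0.468], [-0.999, 0.03, 0.012, 0.117], [-0.015, -0.106, -0.994, 1.096], [0.0, 0.0, 0.0, 1.0]]
case []
handle_pivot []
handle_bar [([0.5536, 0.0843, 0.24], 0.82)]
lid_hinge [([0.6488, 0.08, 0.1356], 0.96)]
lid_lip [([0.4454, 0.0906, 0.1452], 0.63)]
pink_shell [([0.5733, -0.1575, -0.0033], 0.94)]
purple_pod [([0.5807, 0.3265, -0.0007], 0.58)]
phone [([0.5587, 0.4811, -0.0027], 0.62)]
0.9 [ 0.2340132  -0.57952022  0.30394868] [[0.927, 0.374, 0.0], [0.374, -0.927, -0.0], [-0.0, 0.0, -1.0]] [ 0.1203593   0.17950011 -0.80055589] 0.9946102857703873
```

View pics/side0.png

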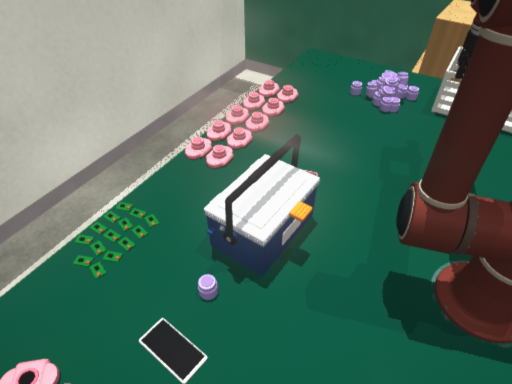

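View pics/top0.png

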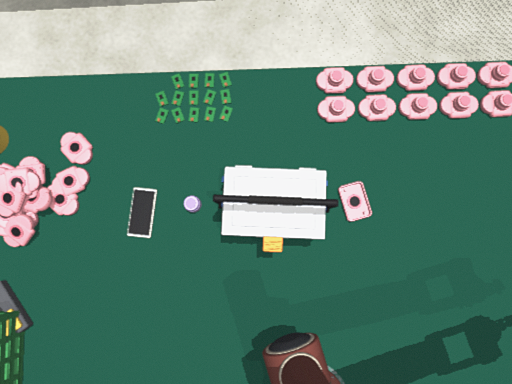

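The handle stands almost upright and the lip faces the robot (lip at about (272,244) in the top view). The case centre is about (0.563, 0.084) with a yaw of about -4°. I'll align the tool, close the gripper and go to a point in front of the bar.

{"name": "jog_arm", "arguments": {"increments": [[-1,0,0,0,0.152],[-1,0,0,0,0.151],[-1,0,0,0,0.151],[-1,12.8,-40.3,1.5,0],[-1,12.8,-40.3,1.5,0],[-1,12.8,-40.3,1.5,0],[-1,12.8,-40.3,1.5,0],[-1,12.8,-40.3,1.5,0],[-1,12.8,-40.3,1.5,0],[-1,12.8,-40.3,1.5,0],[-1,12.8,-40.3,1.5,0],[-1,12.8,-40.3,1.5,0],[-1,12.8,-40.3,1.5,0],[-1,12.8,-40.3,1.5,0],[-1,12.8,-40.3,1.5,0],[-1,12.8,-40.3,1.5,0],[-1,12.8,-40.3,1.5,0],[-1,12.8,-40.3,1.5,0],[-1,12.8,-40.3,1.5,0],[-1,12.8,-40.3,1.5,0]], "newtons": 60}}

```text
t: 3.4
eef_pos: [0.4995, 0.0901, 0.2786]
ee_rot: [[0.998, -0.07, 0.001], [-0.07, -0.998, -0.0], [0.001, 0.0, -1.0]]
ft_force: [0.2, -0.0, 0.6]
opening: 0.001
grip_force: 0.0
```

{"name": "jog_arm", "arguments": {"increments": [[-1,15,0,2,0],[-1,15,0,2,0],[-1,12,0,2,0],[-1,12,0,2,0],[-1,12,0,2,0],[-1,12,0,2,0],[-1,12,0,2,0],[-1,12,0,2,0],[-1,8,0,3,0],[-1,8,0,3,0],[-1,8,0,3,0],[-1,7,0,3,0],[-1,7,0,3,0],[-1,6,0,3,0],[-1,5,0,3,0],[-1,0,0,0,0]]}}

```text
t: 5.4
eef_pos: [0.6484, 0.0782, 0.2388]
ee_rot: [[0.998, -0.07, -0.006], [-0.07, -0.998, 0.0], [-0.006, 0.0, -1.0]]
ft_force: [-6.0, -0.2, -4.9]
opening: -0.003
grip_force: 3.1
```

```bash
cat > look.py <<'E'
from cell import r, eyes, models
import cv2, numpy as np, sys
tag=sys.argv[1]; qs=sys.argv[2:]
c=np.array([0.563,0.0836]);X=np.array([np.cos(np.radians(-4)),np.sin(np.radians(-4))])
Y=np.array([-X[1],X[0]])
def cf(p): d=np.array(p[:2])-c; return np.round([1e3*d@X,1e3*d@Y,1e3*p[2]],1).tolist()
for n in ("side","top"):
    p=eyes.snapshot(n); cv2.imwrite(f"pics/{n}{tag}.png",p["color"][:,:,::-1])
    for q in qs: print(n,q,[(cf(d["position"]),round(d["score"],2)) for d in models.place_of(p,q)[:2]])
s=r.sense();print(s["t"],"tcp case",cf(s["eef_pos"]),s["ft_force"],s["grip_force"],s["opening"])
E
python3 look.py 1 handle_bar lid_lip handle_pivot
```

```text
side handle_bar [([87.6, 0.2, 141.5], 0.36)]
side lid_lip [([-113.8, -0.7, 146.4], 0.73)]
side handle_pivot []
top handle_bar []
top lid_lip []
top handle_pivot []
5.8 tcp case [85.6, 0.5, 239.3] [-5.74792613  0.20983269 -4.48624188] 3.0135230720043182 0.00037560746614060417
```

```bash
python3 -c "
import cv2,numpy as np
a=cv2.resize(cv2.imread('pics/side1.png')[100:290,170:370],None,fx=3,fy=3)[:600]
cv2.imwrite('pics/c1.png',a)"
```

```text
(no output)
```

View pics/c1.png

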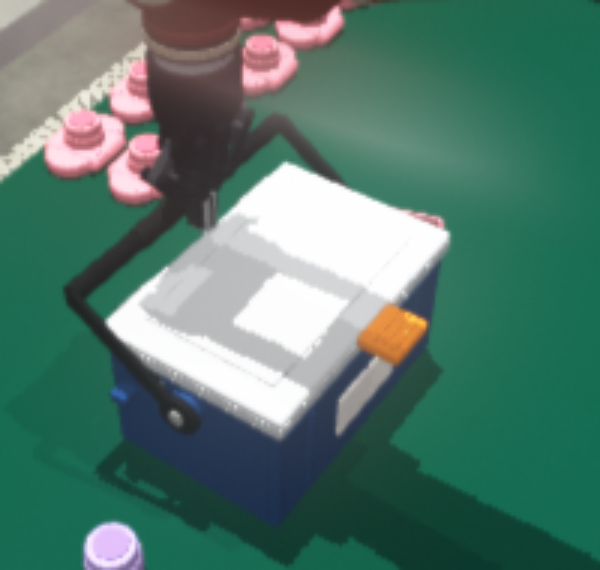

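The side view shows the handle leaned back to about q≈1 (bar from (75,290) to (280,115) in the crop), with the fingers against its front. Now lift, go above the bar and press down along its arc.

{"name": "jog_arm", "arguments": {"increments": [[-1,-8,0,0,0],[-1,0,0,-22,0],[-1,0,0,-23,0],[-1,17,0,0,0],[-1,16,0,0,0],[-1,0,0,8,0],[-1,0,0,8,0],[-1,1.5,0,5,0],[-1,1.5,0,5,0],[-1,1.5,0,5,0],[-1,1.5,0,5,0],[-1,1.3,0,5,0],[-1,1.3,0,5,0],[-1,1.3,0,5,0],[-1,1,0,5,0],[-1,1,0,5,0],[-1,1,0,5,0],[-1,1,0,5,0],[-1,0,0,0,0]]}}

```text
t: 8.18
eef_pos: [0.6888, 0.0753, 0.2156]
ee_rot: [[0.998, -0.07, 0.001], [-0.07, -0.998, 0.0], [0.001, -0.0, -1.0]]
ft_force: [1.0, -0.2, 2.3]
opening: -0.001
grip_force: 1.0
```

```bash
python3 look.py 2 handle_bar
```

```text
side handle_bar [([127.0, 2.5, 134.4], 0.66)]
top handle_bar [([122.1, -1.3, 134.4], 0.6)]
8.375 tcp case [126.0, 0.5, 215.7] [ 0.62630896 -0.12168544  1.88744416] 1.1149931699037552 0.0010977925008312883
```

Tracking well: the bar is under the fingertips (q≈1.4). Press on to the stop.

{"name": "jog_arm", "arguments": {"increments": [[-1,0,0,5,0],[-1,0,0,5,0],[-1,0,0,5,0],[-1,0,0,4,0],[-1,0,0,4,0],[-1,0,0,4,0],[-1,0,0,4,0],[-1,0,0,3,0],[-1,0,0,3,0],[-1,0,0,2,0],[-1,0,0,0,0]]}}

```text
t: 9.75
eef_pos: [0.6887, 0.0753, 0.177]
ee_rot: [[0.998, -0.07, 0.0], [-0.07, -0.998, 0.0], [0.0, -0.0, -1.0]]
ft_force: [-1.5, 0.6, 1.7]
opening: -0.002
grip_force: 1.4
```

{"name": "jog_arm", "arguments": {"increments": [[-1,0,0,2,0],[-1,0,0,2,0],[-1,0,0,0,0]]}}

```text
t: 10.12
eef_pos: [0.6889, 0.0753, 0.1766]
ee_rot: [[0.998, -0.07, 0.0], [-0.07, -0.998, -0.0], [0.0, 0.0, -1.0]]
ft_force: [-9.5, -0.8, 16.0]
opening: 0.002
grip_force: 8.1
```

```bash
python3 look.py 3 handle_bar lid_lip;  python3 -c "
import cv2,numpy as np
a=cv2.resize(cv2.imread('pics/side3.png')[100:290,170:370],None,fx=3,fy=3)[:600]
cv2.imwrite('pics/c3.png',a)"
```

```text
side handle_bar [([126.6, 4.3, 98.6], 0.9), ([-115.5, -3.7, 146.1], 0.44)]
side lid_lip [([-114.4, -2.1, 144.0], 0.59)]
top handle_bar [([123.2, 0.8, 97.2], 0.91)]
top lid_lip []
10.425 tcp case [126.1, 0.6, 176.6] [-9.00611363 -0.10238527 17.31937423] 8.042023926973343 0.0027993609339682945
```

View pics/c3.png

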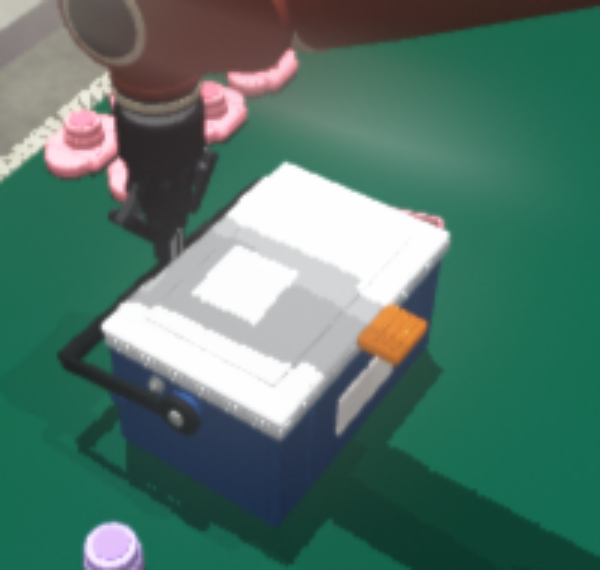

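The bar sits low behind the case (crop (70,355) toward the fingers at (175,250)), at z ≈ 97 mm. The force rose to 17 N against a hard stop, so the handle is seated. Now go to the lip.

{"name": "jog_arm", "arguments": {"increments": [[-1,0,0,-20,0],[-1,0,0,-40,0],[-1,0,0,-40,0],[1,-35,0,0,0],[1,-35,0,0,0],[1,-35,0,0,0],[1,-35,0,0,0],[1,-35,0,0,0],[1,-35,0,0,0],[1,-35,0,0,0],[1,0,0,20,0],[1,0,0,20,0],[1,0,0,0,0]]}}

```text
t: 12.05
eef_pos: [0.4433, 0.0925, 0.2311]
ee_rot: [[0.998, -0.07, -0.003], [-0.07, -0.998, -0.0], [-0.003, 0.0, -1.0]]
ft_force: [0.1, 0.1, -0.1]
opening: 0.998
grip_force: 0.0
```

```bash
python3 look.py 4 handle_bar lid_lip; python3 -c "
import cv2,numpy as np
a=cv2.resize(cv2.imread('pics/side4.png')[100:290,170:370],None,fx=3,fy=3)[:600]
cv2.imwrite('pics/c4.png',a)"
```

```text
side handle_bar [([126.3, 5.2, 100.1], 0.93)]
side lid_lip [([-112.6, -5.3, 145.1], 0.86)]
top handle_bar [([124.0, 0.3, 94.7], 0.86)]
top lid_lip []
12.35 tcp case [-118.6, 0.6, 233.5] [ 0.73793436  0.6111079  -0.08870619] 0.0 1.0040588989671149
```

View pics/c4.png

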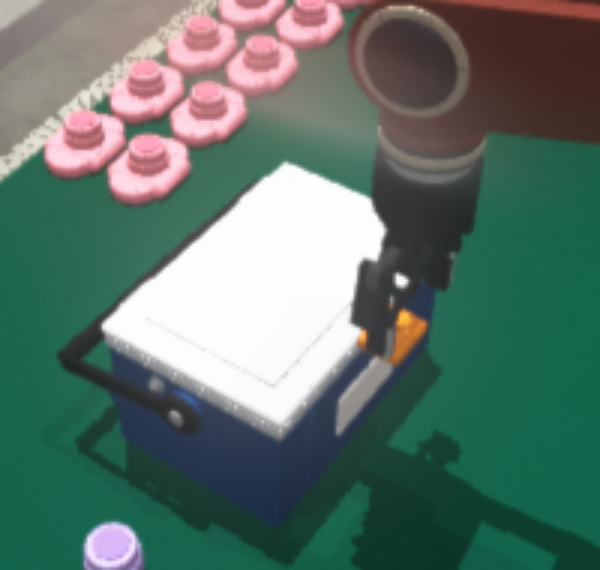

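The handle stays at its stop and the open fingers hover over both sides of the lip (crop (395,340)). Descend and pinch.

{"name": "jog_arm", "arguments": {"increments": [[1,0,0,10,0],[1,0,0,10,0],[1,0,0,11,0],[1,0,0,0,0],[-1,0,0,0,0],[-1,0,0,0,0],[-1,0,0,0,0],[-1,0,0,0,0],[-1,0,0,0,0],[-1,0,0,0,0],[-1,0,0,0,0],[-1,0,0,0,0]], "newtons": 50}}

```text
t: 13.85
eef_pos: [0.4445, 0.0926, 0.2021]
ee_rot: [[0.998, -0.07, 0.001], [-0.07, -0.998, 0.0], [0.001, -0.0, -1.0]]
ft_force: [-1.4, 1.5, 4.9]
opening: 0.576
grip_force: 52.3
```

{"name": "jog_arm", "arguments": {"increments": [[-1,0.5,0,-9,0],[-1,0.8,0,-9,0],[-1,1.1,0,-9,0],[-1,1.5,0,-9.1,0],[-1,2,0,-8.8,0],[-1,2.3,0,-8.7,0],[-1,2.7,0,-8.7,0],[-1,3,0,-8.6,0],[-1,0,0,0,0]]}}

```text
t: 14.98
eef_pos: [0.4584, 0.0916, 0.2716]
ee_rot: [[0.998, -0.07, 0.001], [-0.07, -0.998, 0.0], [0.001, -0.001, -1.0]]
ft_force: [5.7, 1.3, -6.7]
opening: 0.572
grip_force: 52.9
```

```bash
python3 look.py 5 handle_bar lid_lip; python3 -c "
import cv2,numpy as np
a=cv2.resize(cv2.imread('pics/side5.png')[100:290,170:370],None,fx=3,fy=3)[:600]
cv2.imwrite('pics/c5.png',a)"
```

```text
side handle_bar [([123.7, 1.8, 100.5], 0.56)]
side lid_lip [([-98.6, -1.8, 212.1], 0.76)]
top handle_bar [([125.9, -0.8, 97.8], 0.57)]
top lid_lip []
15.275 tcp case [-105.1, 0.6, 271.0] [ 5.47329613  1.85591002 -6.21064562] 52.88614332675934 0.5725797184287047
```

View pics/c5.png

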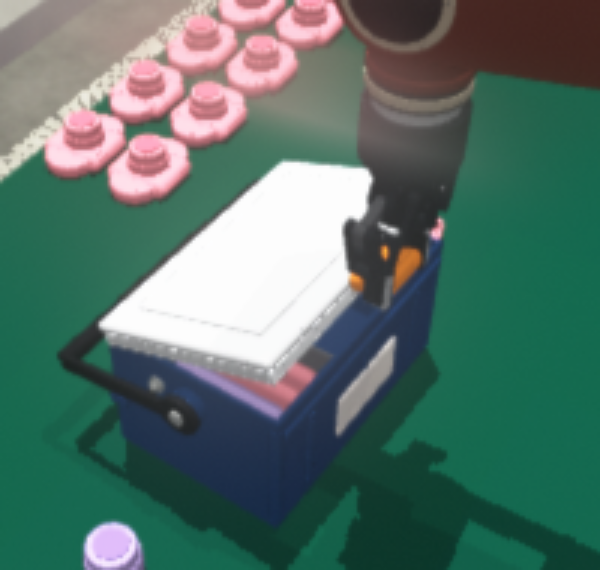

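The lid follows at about 20°, still pinched at crop (375,285). Continue along the arc.

{"name": "jog_arm", "arguments": {"increments": [[-1,3.4,0,-8.4,0],[-1,3.8,0,-8.2,0],[-1,4.2,0,-8.1,0],[-1,4.6,0,-7.9,0],[-1,4.8,0,-7.7,0],[-1,5.1,0,-7.4,0],[-1,5.5,0,-7.2,0],[-1,5.9,0,-7.0,0],[-1,6.1,0,-6.8,0],[-1,6.4,0,-6.4,0],[-1,0,0,0,0]]}}

```text
t: 16.65
eef_pos: [0.5081, 0.0881, 0.347]
ee_rot: [[0.998, -0.07, -0.001], [-0.07, -0.998, 0.0], [-0.001, -0.0, -1.0]]
ft_force: [4.0, 2.3, -9.6]
opening: 0.574
grip_force: 54.3
```

{"name": "jog_arm", "arguments": {"increments": [[-1,6.7,0,-6.1,0],[-1,7.0,0,-5.8,0],[-1,7.2,0,-5.6,0],[-1,7.4,0,-5.2,0],[-1,7.7,0,-4.9,0],[-1,7.8,0,-4.5,0],[-1,0,0,0,0],[-1,0,0,0,0]]}}

```text
t: 17.65
eef_pos: [0.5515, 0.085, 0.3797]
ee_rot: [[0.998, -0.07, 0.001], [-0.07, -0.998, 0.0], [0.001, -0.0, -1.0]]
ft_force: [2.7, 2.1, -9.2]
opening: 0.571
grip_force: 54.8
```

```bash
python3 look.py 6 handle_bar lid_lip lid_hinge pink_shell purple_pod phone; python3 -c "
import cv2,numpy as np
a=cv2.resize(cv2.imread('pics/side6.png')[60:310,150:380],None,fx=2.4,fy=2.4)
cv2.imwrite('pics/c6.png',a)"
```

```text
side handle_bar [([128.2, 1.0, 97.2], 0.94), ([-14.4, -1.9, 316.0], 0.64)]
side lid_lip [([-14.1, 3.4, 318.8], 0.91)]
side lid_hinge [([88.5, 1.0, 145.1], 0.78)]
side pink_shell [([30.4, -246.7, 1.9], 0.39)]
side purple_pod [([0.5, 240.3, 0.3], 0.79)]
side phone [([-35.0, 393.7, 1.2], 0.58), ([1.7, -4.6, 5.8], 0.16)]
top handle_bar [([26.8, -242.6, -3.1], 0.18)]
top lid_lip []
top lid_hinge []
top pink_shell [([28.1, -243.5, -5.8], 0.61)]
top purple_pod [([1.0, 242.8, -2.2], 0.78)]
top phone [([-30.4, 394.8, -0.2], 0.8)]
18.35 tcp case [-11.6, 0.6, 379.6] [ 2.9046876   3.00529773 -8.22959128] 54.758734703063965 0.5715773114748641
```

View pics/c6.png

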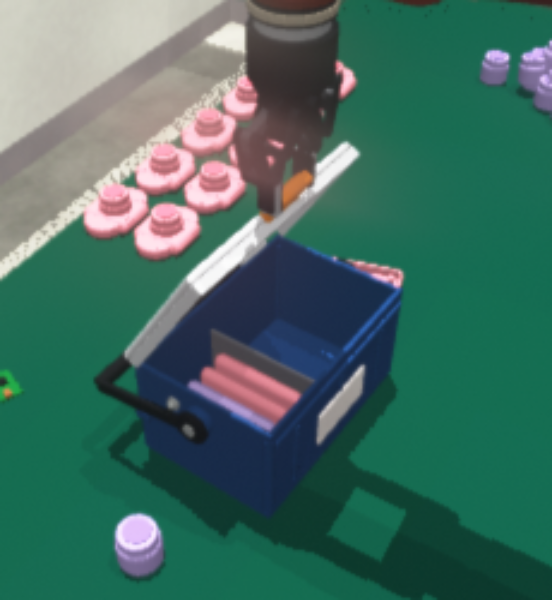

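The lid stands at about 59–60° with its lip between the fingers (crop (290,195)). The handle is still low at the rear, and the pod, shell and phone haven't moved.

```bash
python3 -c "
from cell import r
print(r.finish_job())"
```

```text
the job is handed in; nothing more can be done
None
```

The handle is seated at its rear stop, the gripper is holding the lid open at about 60°, the shell, pod and phone are where they were, and the job was handed in at about 18 s.

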